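Set the drying pan on the glue hob

ROBOT

A 6-joint arm with a two-finger parallel gripper is mounted at the origin on the work surface. World frame = base frame: x ahead of the robot, y to its left, z up, the work surface at z = 0. Lengths are in mm, angles in rad, forces in N, time in s.
With the tool pointing down it reaches from about 250 to 800 mm from the base axis. Payload 8.5 kg.
Tool frame: the origin (TCP) lies midway between the tips of the shut fingers; the grasp point (between the pads) lies r.grasp_offset behind it (r.grasp_offset is the distance from the TCP to the grasp point, in mm); x points along the fingers, y is the direction in which the jaws open and shut, and the axes are right-handed (so a half turn about x gives the same grasp; the last joint's range is limited). The gripper opens to 85 mm and grips with 20 to 120 N. Pads are 22 mm wide; open, the fingers measure 114 mm over their backs; the gripper's body (76 mm by 85 mm) begins 54 mm behind the grasp point. The pads swing forward as they close: fully open they stand 13 mm farther back than shut.
Start: joints at [1.294, 0.238, -0.013, 1.319, 0, 1.571], TCP at [143.458, 504.974, 231.276] pointing down, gripper open.
Joint ranges: [-2.66, 2.66], [-1.03, 1.9], [-1.14, 1.46], [-1.82, 2.27], [-1.45, 1.34], [-3.14, 3.14]. Speed limits (rad/s): [2.22, 2.22, 2.79, 3.14, 3.14, 3.14].

INTERFACE

Orientations are given as a unit quaternion [x, y, z, w].
In Python, from station import status, camera, camera_info, r gives the robot as it stands.
- The arm moves only by the tool carry_out, never from a script. Its argument "motion" is a list of rows, each a list of 4 numbers: the shift along the world's x, y, z in units of 40 mm (1.0 is 40 mm), then the turn about the world's z in units of 8 degrees (1.0 is 8 degrees). A call has 1 to 10 rows; each row shifts and turns the commanded pose from where the row before left it; what a row does not reach is not made up. A row lasts 1/8 s, in which the tool goes at most 62.5 mm and 10.7 degrees, less where a joint would pass 70% of its speed; a pose out of reach is approached as far as the arm can. A call is refused whole if a number of a shift passes 1 or a number of a turn 1, either way. A call with a gripper value outside its range is refused whole. "fingers" is the finger opening in mm, from 0 to 85.4, set as the call begins (left out, the last holds). The fingers move at their own pace and stop on an object; "grip_force" is the grip in N (left out, the last holds). Time passes only in rows, so rows that do not move let the fingers close. It gives the time, the measured TCP pose, the force and the opening at its end, in the units of the state.
- status.read_state(): the state, without advancing time (a new reading comes with each control period).
- camera(name): name is "scene" or "side" or "wrist"; returns (picture, depth): 384x512x3 uint8, blue, green, red; 384x512 float32, mm along the optical axis (not along the pixel's ray), 0 where there is no reading.
- camera_info(name): a dict with "intrinsics" (3x3 intrinsics, pixels), "view" (4x4, takes a point from world to camera coordinates); the wrist camera has in their place "hand_eye" (4x4, takes a point from camera to tool coordinates, whose origin is the TCP and whose axes are the tool frame's). Camera axes: x right, y down, z forward; pixel columns grow to the right and rows downward; lengths in mm; the calibration is good to about 2 mm. A picture is of the moment at which its call begins: read the wrist's pose just before it. camera_info takes no time and is no camera call.
- r.hand_in(): hands the job in, once; it reports no verdict.
The state is a dict: "time": time; "joint_positions": joint angles; "dq": joint speeds; "joint_efforts": joint torques, N m; "tcp_pos": TCP position; "tool_rot": TCP orientation; "wrist_force": force on the tool from outside, world axes, zero at the start; "moment": the same for the moment, N m; "width": opening from 0.0 (shut) to 1.0 (fully open).
Only numpy, scipy, OpenCV 4.12 (cv2) and the standard library are available. Lean on these libraries where they do the work, as an engineer would, in place of code of your own. Each camera call takes 0.05 s, during which the arm holds its last target.

TASK

On the carver's glue hob, first slide the glue pot off the red ring and onto the green ring. Then, with the pan still on its white outline, spread the heap of wooden blanks into one even layer in the pan, all lying flat with a clear gap of about a finger's width (at least 8 mm) between any two. Last, slide the loaded pan along the glass to sit centred and square on the red ring, never lifting or tipping pot or pan and leaving the tools and tins around alone.

Things in the scene. Friction and masses are not known exactly. Their poses are not given: they have to be found in the camera images.
- hob: flat black glass warming hob with a steel rim, 400 mm (x) by 880 mm (y), its glass top 12 mm above the bench, fixed. Origin at the centre of its underside; y along its length. Its three marked positions lie in a row along y, 265 mm apart, the red one in the middle.
- hot_mark: red ring (180 mm across, with a red centre dot) printed on the glass: the hot position, always the middle one of the three. Origin at its centre, on the glass. x, y as the hob's
- rest_mark: green ring (180 mm across, with a green centre dot) printed on the glass at one end of the hob (left or right): the rest position. Origin at its centre, on the glass
- cold_mark: white rectangular outline (290 mm in x by 244 mm in y) printed on the glass at the other end of the hob: the cold position, where the pan starts. Origin at its centre, on the glass
- pot: squat blue lidded glue pot, 0.4 to 0.9 kg, 140 mm across, its steel lid's top 60 mm above its base. Across the lid stands a rigid upright wooden fin to hold it by, along the pot's own x: 90 mm long, 16 mm thick (in y), its top 98 mm above the pot's base. Origin at the centre of its base, z up. It starts on the red ring
- pan: shallow aluminium drying pan, 0.45 kg, 258 (x) by 218 mm (y) outside, walls 4 mm thick, rim 18 mm and inner floor 4 mm above its underside. Outside its +y and -y walls stands a rigid level black grab bar along x, 100 mm long between posts, 14 mm wide and high, its middle 150 mm (y) from the pan's centre and 55 mm above its underside. Origin at the centre of its underside
- blank1: turned pale wooden blank, a plain disc 60 mm across and 36 mm thick, 65 g, with a small dark dot on both faces. Origin at its centre, z along its axis. One of the lower ones of the heap, lying flat in the pan
- blank2: turned pale wooden blank, a plain disc 60 mm across and 36 mm thick, 65 g, with a small dark dot on both faces. Origin at its centre, z along its axis. One of the lower ones of the heap, lying flat in the pan
- blank3: turned pale wooden blank, a plain disc 60 mm across and 36 mm thick, 65 g, with a small dark dot on both faces. Origin at its centre, z along its axis. One of the lower ones of the heap, lying flat in the pan
- blank4: turned pale wooden blank, a plain disc 60 mm across and 36 mm thick, 65 g, with a small dark dot on both faces. Origin at its centre, z along its axis. One of the upper ones, lying on the lower ones; may be absent
- blank5: turned pale wooden blank, a plain disc 60 mm across and 36 mm thick, 65 g, with a small dark dot on both faces. Origin at its centre, z along its axis. One of the upper ones, lying on the lower ones; may be absent
- blank6: turned pale wooden blank, a plain disc 60 mm across and 36 mm thick, 65 g, with a small dark dot on both faces. Origin at its centre, z along its axis. One of the upper ones, lying on the lower ones; may be absent
- oil_tin: yellow tin, 44 mm across, 45 mm high, standing near the far edge of the hob; a bystander, to be left alone. Origin at the centre of its underside
- chisel: wood chisel with blue handle, 190 mm long, lying near the hob's far edge; a bystander, to be left alone. Origin at the centre of its underside
- wax_jar: amber jar with white cap, 70 mm across, beyond the hob; a bystander, to be left alone. Origin at the centre of its underside
Things that resemble listed ones, but are neither listed nor needed, are in the scene too. What is shaped like the blank2 but orange is not meant. What is shaped like the blank4 but turquoise is not meant.

How it is judged (in metres and radians):
On the way, in this order (a step that is already met when the one before it is completed fails the run):
1. the pot has been slid onto the green ring and stands still (horizontal distance between pot and rest_mark below 0.02 m and angle between pot's own z axis and vertical below 0.05 rad and linear speed of pot below 0.02 m/s), for 0.2 s.
2. all blanks lie flat and apart in the pan, which is still on its white outline (z of blank1 in the frame of pan between 0.016 and 0.028 m and angle between the z axis of each of blank1, blank2, blank3, blank4, blank5, blank6 and the z axis of pan, either way round below 0.12 rad and x of blank1 in the frame of pan between -0.1 and 0.1 m and y of blank1 in the frame of pan between -0.08 and 0.08 m and z of blank2 in the frame of pan between 0.016 and 0.028 m and x of blank2 in the frame of pan between -0.1 and 0.1 m and y of blank2 in the frame of pan between -0.08 and 0.08 m and z of blank3 in the frame of pan between 0.016 and 0.028 m and x of blank3 in the frame of pan between -0.1 and 0.1 m and y of blank3 in the frame of pan between -0.08 and 0.08 m and z of blank4 in the frame of pan between 0.016 and 0.028 m and x of blank4 in the frame of pan between -0.1 and 0.1 m and y of blank4 in the frame of pan between -0.08 and 0.08 m and z of blank5 in the frame of pan between 0.016 and 0.028 m and x of blank5 in the frame of pan between -0.1 and 0.1 m and y of blank5 in the frame of pan between -0.08 and 0.08 m and z of blank6 in the frame of pan between 0.016 and 0.028 m and x of blank6 in the frame of pan between -0.1 and 0.1 m and y of blank6 in the frame of pan between -0.08 and 0.08 m and horizontal distance between blank1 and blank2 above 0.066 m and horizontal distance between each of blank1, blank2 and blank3 above 0.066 m and horizontal distance between each of blank1, blank2, blank3 and blank4 above 0.066 m and horizontal distance between each of blank1, blank2, blank3, blank4 and blank5 above 0.066 m and horizontal distance between each of blank1, blank2, blank3, blank4, blank5 and blank6 above 0.066 m and horizontal distance between pan and cold_mark below 0.06 m), for 0.2 s.
3. the pan has been slid onto the red ring and stands still (horizontal distance between pan and hot_mark below 0.02 m and angle between the x axis of pan and the x axis of hob, either way round below 0.12 rad and linear speed of pan below 0.02 m/s), for 0.2 s.
At the end, for the whole second after the job is handed in: The pot stands upright within 20 mm of the centre of the green ring; the pan stands within 20 mm of the centre of the red ring, square to the hob within 0.12 rad; all blanks present lie flat on the pan's floor, their centres at least 66 mm apart (6 mm gaps); all at rest (all of step 1 and all of step 3 and z of blank1 in the frame of pan between 0.016 and 0.028 m and angle between the z axis of each of blank1, blank2, blank3, blank4, blank5, blank6 and the z axis of pan, either way round below 0.12 rad and x of blank1 in the frame of pan between -0.1 and 0.1 m and y of blank1 in the frame of pan between -0.08 and 0.08 m and z of blank2 in the frame of pan between 0.016 and 0.028 m and x of blank2 in the frame of pan between -0.1 and 0.1 m and y of blank2 in the frame of pan between -0.08 and 0.08 m and z of blank3 in the frame of pan between 0.016 and 0.028 m and x of blank3 in the frame of pan between -0.1 and 0.1 m and y of blank3 in the frame of pan between -0.08 and 0.08 m and z of blank4 in the frame of pan between 0.016 and 0.028 m and x of blank4 in the frame of pan between -0.1 and 0.1 m and y of blank4 in the frame of pan between -0.08 and 0.08 m and z of blank5 in the frame of pan between 0.016 and 0.028 m and x of blank5 in the frame of pan between -0.1 and 0.1 m and y of blank5 in the frame of pan between -0.08 and 0.08 m and z of blank6 in the frame of pan between 0.016 and 0.028 m and x of blank6 in the frame of pan between -0.1 and 0.1 m and y of blank6 in the frame of pan between -0.08 and 0.08 m and horizontal distance between blank1 and blank2 above 0.066 m and horizontal distance between each of blank1, blank2 and blank3 above 0.066 m and horizontal distance between each of blank1, blank2, blank3 and blank4 above 0.066 m and horizontal distance between each of blank1, blank2, blank3, blank4 and blank5 above 0.066 m and horizontal distance between each of blank1, blank2, blank3, blank4, blank5 and blank6 above 0.066 m); the robot touches nothing.
It fails at once if the pot is lifted off the glass (more than 8 mm) or tipped (z of pot in the frame of hob above 0.02 m or angle between pot's own z axis and vertical above 0.15 rad).
It fails at once if the pan is lifted off the glass (more than 8 mm) or tipped (z of pan in the frame of hob above 0.02 m or angle between pan's own z axis and vertical above 0.12 rad).
It fails at once if a bystander is disturbed (moved more than 40 mm) (distance of any of oil_tin, chisel, wax_jar from where it was at the start of the episode above 0.04 m).
Of blank4, blank5, blank6 only 2 to 3 are there at a start; the rules pass over those that are not, and their reading is None.
At some moment in a run one of pot, blank1, blank2, blank3 may be knocked a few centimetres aside while the robot is not near it.
Once in a run the grip may slacken for a moment while it holds something.
It also fails if it takes over 210 s, if anything falls off the work surface, if the arm or the gripper's body presses on something with over 40 N, if the wrist force passes 120 N, or if a joint passes its speed limit or range.

## Working session

There is one attempt and no reset: what is moved stays moved. The work goes in short steps, Python scripts to look and compute and a tool call to move; the robot and the scene stay as the last step left them, time stands still between calls to the robot, and variables do not carry over. Pictures are saved under pics/ and viewed, and the job is handed in when it is done.

Besides the shell and the picture viewer there is one more tool, called by a JSON object that holds its "api" and its "payload", one argument or row to a line. carry_out: Moves the arm, as the interface text tells. Its arguments: {"type":"object","properties":{"motion":{"type":"array","items":{"type":"array","items":{"type":"number"}}},"fingers":{"type":"number"},"grip_force":{"type":"number"}},"required":["motion"]}

```bash
ls; mkdir -p pics; python3 - <<'E'
from station import status, camera, camera_info, r
import cv2
print(status.read_state()); print(r.grasp_offset)
for n in ("scene","side","wrist"):
    im,d=camera(n); cv2.imwrite(f"pics/{n}0.png",im); print(n,camera_info(n))
E
```

```text
pics
{'time': 0.0, 'joint_positions': array([ 1.29401054e+00,  2.38771991e-01, -1.42759709e-02,  1.31921773e+00,
        1.32214092e-05,  1.57078637e+00]), 'dq': array([ 2.37811148e-05,  7.86352471e-04,  2.66339121e-04, -3.27056882e-03,
        3.56231885e-04, -4.33060380e-04]), 'joint_efforts': array([ 1.37936353e-03, -5.38774180e+01,  3.46437979e+01,  1.82375475e-02,
        1.52191897e-04, -9.79144573e-06]), 'tcp_pos': array([143.3413201 , 504.60004584, 230.67379626]), 'tool_rot': array([ 0.09702908,  0.70042271, -0.09805686,  0.70027012]), 'wrist_force': array([-0.38601631, -0.16241882,  0.54160862]), 'moment': array([-0.00415732,  0.00884003,  0.01893118]), 'width': 0.9941969700460094}
18.700000000000003
scene {'intrinsics': array([[483.07108086,   0.        , 249.91617655],
       [  0.        , 483.07108086, 189.65229804],
       [  0.        ,   0.        ,   1.        ]]), 'view': array([[-1.63081587e-01,  9.86612579e-01, -1.18934346e-04,
         6.31330816e+01],
       [ 8.41343151e-01,  1.39006391e-01, -5.22320712e-01,
        -3.95953908e+02],
       [-5.15311652e-01, -8
[... 499 characters left out ...]
      [ 2.23748137e-01,  7.94255541e-01, -5.64884862e-01,
         1.04103458e+03],
       [ 0.00000000e+00,  0.00000000e+00,  0.00000000e+00,
         1.00000000e+00]])}
wrist {'intrinsics': array([[319.82793417,   0.        , 258.69031442],
       [  0.        , 319.82793417, 194.00430492],
       [  0.        ,   0.        ,   1.        ]]), 'hand_eye': array([[-6.46845959e-04, -3.04724400e-01,  9.52440351e-01,
        -1.41660085e+02],
       [ 9.99999749e-01,  7.75943176e-05,  7.03971307e-04,
        -7.40534980e-01],
       [-2.88421193e-04,  9.52440567e-01,  3.04724273e-01,
        -7.85819610e+01],
       [ 0.00000000e+00,  0.00000000e+00,  0.00000000e+00,
         1.00000000e+00]])}
```

View pics/scene0.png

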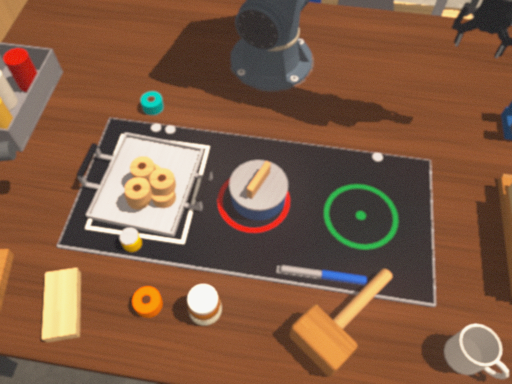

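View pics/side0.png

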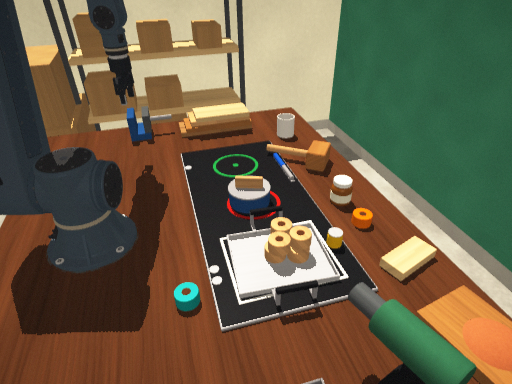

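View pics/wrist0.png

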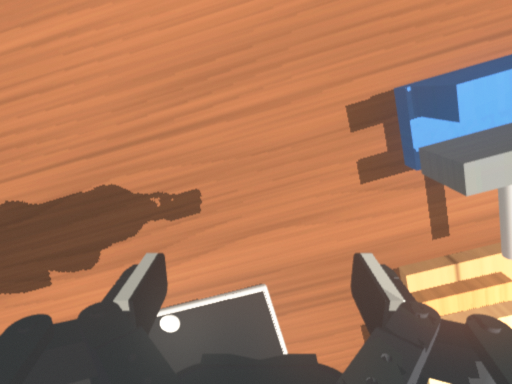

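The scene view shows the green ring at (361,215), the pot on the red ring at about (258,190), and the pan at (150,185) with its heap at (150,180). In the side view the bars are seen edge-on.

```bash
cat > h.py <<'E'
import numpy as np, cv2
from station import status, camera, camera_info, r
from scipy.spatial.transform import Rotation as R
def c2w(n,st=None):
    ci=camera_info(n); K=ci['intrinsics']
    if n!='wrist': T=np.linalg.inv(ci['view'])
    else:
        W=np.eye(4); W[:3,:3]=R.from_quat(st['tool_rot']).as_matrix(); W[:3,3]=st['tcp_pos']; T=W@ci['hand_eye']
    return K,T
def ray(n,uv,z,st=None):
    K,T=c2w(n,st); uv=np.atleast_2d(np.asarray(uv,float))
    d=(np.linalg.inv(K)@np.c_[uv,np.ones(len(uv))].T).T@T[:3,:3].T
    o=T[:3,3]; s=(z-o[2])/d[:,2]
    return o+d*s[:,None]
def cloud(n,dep,st=None):
    K,T=c2w(n,st); v,u=np.mgrid[:dep.shape[0],:dep.shape[1]]
    p=np.stack([(u-K[0,2])/K[0,0]*dep,(v-K[1,2])/K[1,1]*dep,dep],-1)
    P=p@T[:3,:3].T+T[:3,3]; P[dep<=0]=np.nan
    return P
def proj(n,P,st=None):
    K,T=c2w(n,st); q=(np.linalg.inv(T)@np.append(P,1))[:3]; q=K@q; return q[:2]/q[2]
def mask(im,lo,hi):
    return cv2.inRange(cv2.cvtColor(im,cv2.COLOR_BGR2HSV),np.array(lo),np.array(hi))
def blobs(m,amin=15):
    n,l,s,c=cv2.connectedComponentsWithStats(m)
    return [(s[i,4],c[i].round(1),i) for i in range(1,n) if s[i,4]>=amin],l
E
python3 - <<'E'
from h import *
im,d=camera('scene'); P=cloud('scene',d)
big=cv2.resize(im[80:290,50:450],None,fx=2,fy=2,interpolation=cv2.INTER_CUBIC); cv2.imwrite('pics/big0.png',big)
g=mask(im,(45,120,80),(75,255,255)); pts=np.argwhere(g)[:,::-1]
pts=pts[(pts[:,0]>310)&(pts[:,0]<410)]
b,l=blobs(g); print(b)
W=ray('scene',pts,12); e=cv2.fitEllipse(cv2.convexHull(W[:,:2].astype(np.float32))); print('green',e)
rd=mask(im,(0,150,100),(6,255,255))|mask(im,(174,150,100),(180,255,255)); rd[:140]=0; rd[:,:200]=0;rd[:,310:]=0
pts=np.argwhere(rd)[:,::-1]; W=ray('scene',pts,12)[:,:2]
A=np.c_[2*W,np.ones(len(W))]; s=np.linalg.lstsq(A,(W**2).sum(1),rcond=None)[0]; print('red c',s[:2],np.sqrt(s[2]+s[:2]@s[:2]))
# heights
Z=P[...,2]
# fin: z between 100 and 116 near pot
m=(Z>98)&(Z<125)&(np.abs(P[...,1]-0)<200)&(P[...,0]>350)
bb,l=blobs(m.astype(np.uint8)); 
for a,c,i in bb:
    q=P[l==i]; print('hi',a,c,q.mean(0),q.min(0),q.max(0), cv2.minAreaRect(q[:,:2].astype(np.float32)))
m=((Z>68)&(Z<76)&(P[...,0]>300)&(P[...,0]<700)).astype(np.uint8)
bb,l=blobs(m)
for a,c,i in bb:
    q=P[l==i]; print('70',a,c,q.mean(0),cv2.minAreaRect(q[:,:2].astype(np.float32)))
E
```

```text
[(np.int32(1174), array([360.9, 217. ]), 1), (np.int32(84), array([360.4, 215. ]), 2)]
green ((503.2651672363281, 293.1837158203125), (181.80889892578125, 182.0894775390625), 61.18571853637695)
red c [503.03001315  27.81261523] 84.49290528903997
hi 273 [257.8 176.8] [496.84441179  36.8483418  109.44721386] [450.2711578   14.02608615  98.72116061] [538.63453073  57.86609523 115.70479228] ((494.04351806640625, 36.12431716918945), (17.25046157836914, 91.01366424560547), 68.81378936767578)
70 19 [ 3.2 91.3] [ 311.89350318 -691.93136422   72.07959806] ((311.8800354003906, -691.7886962890625), (6.889393329620361, 21.05921745300293), 73.26979064941406)
70 117 [ 18.7 117.1] [ 390.08341276 -612.95052707   72.22883148] ((378.455078125, -609.3768920898438), (29.48226547241211, 153.7661895751953), 79.80947875976562)
70 32 [  4.6 116.3] [ 394.20664145 -650.73680979   72.15752838] ((392.0390319824219, -651.4077758789062), (10.885148048400879, 39.080108642578125), 80.15270233154297)
70 165 [ 86.1 159.8] [ 493.06081404 -392.34736831   73.2236293 ] ((489.8276062011719, -393.4095458984375), (16.571720
[... 337 characters left out ...]
86, 99.2549057006836), 86.33563995361328)
70 23 [168.6 188.8] [ 541.77749466 -170.49882391   73.22717922] ((540.154541015625, -169.22177124023438), (6.002193927764893, 31.101625442504883), 49.28670883178711)
70 23 [155.6 190.6] [ 551.04241259 -199.99771293   71.97402408] ((553.041748046875, -200.89599609375), (31.836820602416992, 12.04019546508789), 71.09991455078125)
70 35 [509.7 199.1] [438.55187949 626.77868102  72.79764946] ((439.4104309082031, 626.8993530273438), (73.30506134033203, 2.6063718795776367), 0.16122308373451233)
70 22 [142.5 199.8] [ 580.59338003 -223.75855255   72.10398449] ((580.1617431640625, -223.3182830810547), (5.214242458343506, 27.993675231933594), 42.77321243286133)
```

View pics/big0.png

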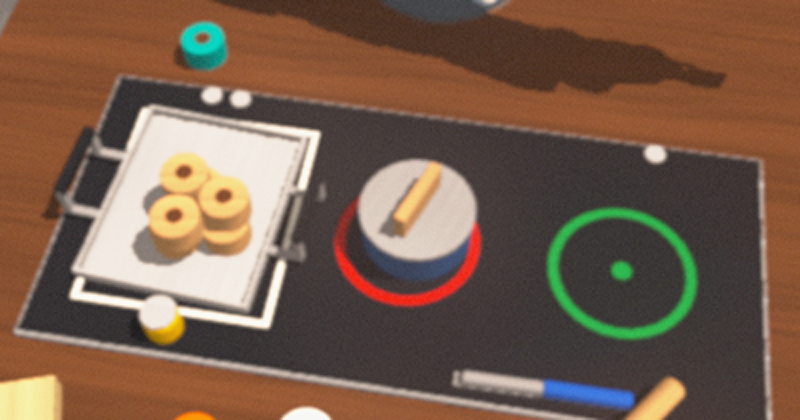

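```bash
python3 - <<'E'
from h import *
st=status.read_state(); print(R.from_quat(st['tool_rot']).as_matrix().round(3))
im,d=camera('scene'); P=cloud('scene',d); Z=P[...,2]
m=(Z>107)&(Z<114)&(np.abs(P[...,1])<200)&(P[...,0]>350)
q=P[m]; print(len(q),np.median(q,0),cv2.minAreaRect(q[:,:2].astype(np.float32)))
# fin by side view too
im,d=camera('side'); P=cloud('side',d); Z=P[...,2]
m=(Z>107)&(Z<114)&(np.abs(P[...,1])<200)&(P[...,0]>350)&(P[...,0]<650)
q=P[m]; print(len(q),np.median(q,0),cv2.minAreaRect(q[:,:2].astype(np.float32)))
E
```

```text
[[-0.     0.273  0.962]
 [-0.001  0.962 -0.273]
 [-1.    -0.001  0.   ]]
212 [497.60748477  35.64829898 110.86738378] ((493.75726318359375, 37.021690368652344), (16.581254959106445, 89.94930267333984), 68.05650329589844)
100 [493.06430928  35.43433131 111.4920673 ] ((493.6875305175781, 37.113304138183594), (18.446456909179688, 87.49223327636719), 68.10828399658203)
```

{"api": "carry_out", "payload": {
  "motion": [
    [0.6, -0.8, 0, -0.1],
    [0.6, -0.8, 0, -0.1],
    [0.6, -0.8, 0, -0.1],
    [0.6, -0.8, 0, -0.1],
    [0.6, -0.8, 0, -0.1],
    [0.6, -0.8, 0, -0.1],
    [0.6, -0.8, 0, -0.1],
    [0.6, -0.8, 0, 0],
    [0.6, -0.8, 0, 0],
    [0.6, -0.8, 0, 0]
  ],
  "fingers": 85
}}

```text
time: 1.55
tcp_pos: [384.1, 183.8, 231.4]
tool_rot: [0.132, 0.695, -0.132, 0.695]
wrist_force: [-0.1, -0.1, -0.5]
width: 0.995
```

{"api": "carry_out", "payload": {
  "motion": [
    [0.55, -0.73, 0, 0],
    [0.55, -0.73, 0, 0],
    [0.55, -0.73, 0, 0],
    [0.55, -0.73, 0, 0],
    [0.54, -0.75, 0, 0],
    [0, 0, -0.8, 0],
    [0, 0, -0.8, 0],
    [0, 0, 0, 0]
  ]
}}

```text
time: 2.55
tcp_pos: [491.5, 37.9, 165.6]
tool_rot: [0.131, 0.696, -0.132, 0.693]
wrist_force: [-1.2, 1.0, -0.7]
width: 0.998
```

```bash
python3 - <<'E'
from h import *
st=status.read_state(); print(st['tcp_pos'], R.from_quat(st['tool_rot']).as_matrix()[:2,1])
im,d=camera('wrist'); cv2.imwrite('pics/w1.png',im); P=cloud('wrist',d,st); Z=P[...,2]
m=(Z>105)&(Z<116)&(abs(P[...,0]-494)<80)&(abs(P[...,1]-37)<80); q=P[m]
print(len(q),q.mean(0),cv2.minAreaRect(q[:,:2].astype(np.float32)))
E
```

```text
[491.52521415  37.90770541 165.55033354] [0.36611366 0.93056804]
2955 [488.86849465  37.85843599 108.78120714] ((492.4101257324219, 36.45860290527344), (16.01527214050293, 90.00366973876953), 68.77157592773438)
```

View pics/w1.png

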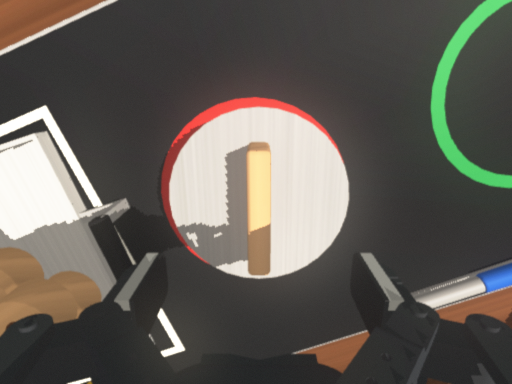

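The fin lies upright in the picture at (259,208), midway between the jaws and aligned with them. I'll descend and close.

{"api": "carry_out", "payload": {
  "motion": [
    [0.03, 0, -0.6, 0],
    [0, 0, -0.6, 0],
    [0, 0, -0.5, 0],
    [0, 0, -0.38, 0],
    [0, 0, 0, 0]
  ]
}}

```text
time: 3.22
tcp_pos: [494.5, 38.4, 84.7]
tool_rot: [0.132, 0.695, -0.132, 0.695]
wrist_force: [1.2, -0.1, -1.1]
width: 0.994
```

{"api": "carry_out", "payload": {
  "motion": [
    [0, 0, 0, 0],
    [0, 0, 0, 0],
    [0, 0, 0, 0],
    [0, 0, 0, 0],
    [0, 0, 0, 0],
    [0, 0, 0, 0],
    [0, 0, 0, 0]
  ],
  "fingers": 0,
  "grip_force": 50
}}

```text
time: 4.1
tcp_pos: [494.2, 37.9, 84.2]
tool_rot: [0.132, 0.695, -0.132, 0.695]
wrist_force: [-1.6, -4.5, 4.8]
width: 0.178
```

{"api": "carry_out", "payload": {
  "motion": [
    [0, 0.15, 0, 0],
    [0.02, 0.3, 0, 0],
    [0.02, 0.4, 0, 0],
    [0.02, 0.4, 0, 0],
    [0.02, 0.4, 0, 0],
    [0.02, 0.4, 0, 0],
    [0.02, 0.4, 0, 0],
    [0.02, 0.4, 0, 0],
    [0, 0.2, 0, 0],
    [0, 0.1, 0, 0]
  ]
}}

```text
time: 5.35
tcp_pos: [500.2, 163.8, 84.3]
tool_rot: [0.131, 0.694, -0.132, 0.695]
wrist_force: [0.3, -4.9, 2.3]
width: 0.175
```

{"api": "carry_out", "payload": {
  "motion": [
    [0, 0.2, 0, 0],
    [0.02, 0.4, 0, 0],
    [0.02, 0.4, 0, 0],
    [0.02, 0.4, 0, 0],
    [0.02, 0.4, 0, 0],
    [0, 0.4, 0, 0],
    [0, 0.4, 0, 0],
    [0, 0.3, 0, 0],
    [0, 0.2, 0, 0],
    [0, 0.14, 0, 0]
  ]
}}

```text
time: 6.6
tcp_pos: [503.1, 293.1, 84.3]
tool_rot: [0.131, 0.694, -0.132, 0.695]
wrist_force: [-0.1, -7.6, 6.6]
width: 0.181
```

{"api": "carry_out", "payload": {
  "motion": [
    [0, 0, 0, 0],
    [0, 0, 0, 0]
  ]
}}

```text
time: 6.85
tcp_pos: [503.1, 293.6, 84.2]
tool_rot: [0.132, 0.695, -0.132, 0.695]
wrist_force: [-0.4, -3.9, 5.2]
width: 0.18
```

```bash
python3 - <<'E'
from h import *
im,d=camera('scene'); P=cloud('scene',d); Z=P[...,2]; cv2.imwrite('pics/s2.png',im)
im,d=camera('side'); cv2.imwrite('pics/sd2.png',im)
E
```

```text
(no output)
```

View pics/s2.png

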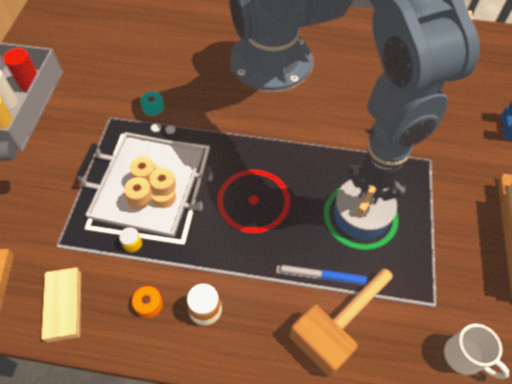

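The pot now stands inside the green ring, around (362,210), and the red ring is clear at (254,200). I'll release and rise.

{"api": "carry_out", "payload": {
  "motion": [
    [0, 0, 0, 0],
    [0, 0, 0, 0],
    [0, 0, 0, 0],
    [0, 0, 0, 0],
    [0, 0, 0, 0],
    [0, 0, 0, 0]
  ],
  "fingers": 85
}}

```text
time: 7.7
tcp_pos: [503.1, 293.8, 84.1]
tool_rot: [0.132, 0.695, -0.132, 0.695]
wrist_force: [0.7, -0.4, -0.3]
width: 0.993
```

{"api": "carry_out", "payload": {
  "motion": [
    [0, 0, 0.3, 0],
    [0, 0, 0.6, 0],
    [0, 0, 0.9, 0],
    [0, 0, 0.9, 0],
    [0, 0, 0.9, 0],
    [0, 0, 0, 0]
  ]
}}

```text
time: 8.45
tcp_pos: [504.3, 294.5, 231.8]
tool_rot: [0.133, 0.693, -0.13, 0.696]
wrist_force: [0.3, -0.3, -1.0]
width: 0.996
```

```bash
python3 - <<'E'
from h import *
st=status.read_state()
im,d=camera('wrist'); cv2.imwrite('pics/w3.png',im); P=cloud('wrist',d,st); Z=P[...,2]
m=(Z>107)&(Z<114)&(abs(P[...,0]-503)<80)&(abs(P[...,1]-293)<80); q=P[m]
print(st['tcp_pos'],cv2.minAreaRect(q[:,:2].astype(np.float32)))
im,d=camera('scene'); P=cloud('scene',d); Z=P[...,2]
m=(Z>107)&(Z<114)&(abs(P[...,0]-503)<80)&(abs(P[...,1]-293)<80); q=P[m]
print(cv2.minAreaRect(q[:,:2].astype(np.float32)))
rd=mask(im,(0,150,100),(6,255,255))|mask(im,(174,150,100),(180,255,255)); rd[:140]=0; rd[:,:200]=0;rd[:,310:]=0
W=ray('scene',np.argwhere(rd)[:,::-1],12)[:,:2]; print('red',cv2.fitEllipse(cv2.convexHull(W.astype(np.float32))))
# blanks: depth heights over pan
for n in('scene','side'):
    im,d=camera(n); P=cloud(n,d); Z=P[...,2]
    reg=(abs(P[...,0]-500)<125)&(abs(P[...,1]+244)<105)
    for lo,hi in((46,60),(80,100),(100,150)):
        m=(reg&(Z>lo)&(Z<hi)).astype(np.uint8)
        for a,c,i in blobs(m,40)[0]: 
            q=P[blobs(m,40)[1]==i]; print(n,lo,a,c,np.median(q,0).round(1),cv2.minEnclosingCircle(q[:,:2].astype(np.float32)))
E
```

```text
[504.34122047 294.52666082 231.84835993] ((501.486083984375, 293.2926940917969), (15.36303424835205, 88.94105529785156), 68.8270492553711)
((502.2806396484375, 293.300537109375), (15.777913093566895, 91.0047378540039), 68.58760833740234)
red ((502.7659912109375, 28.110084533691406), (180.12820434570312, 184.96319580078125), 93.82438659667969)
scene 46 182 [161.2 196.4] [ 554.4 -188.2   53.5] ((547.4095458984375, -188.49014282226562), 32.042606353759766)
scene 46 41 [134.2 201. ] [ 578.9 -247.    54.4] ((565.630126953125, -247.47930908203125), 33.2231330871582)
scene 80 1374 [146.4 178.3] [ 529.4 -230.6   88.9] ((526.5219116210938, -227.01959228515625), 65.92450714111328)
side 46 210 [289.4 250.5] [ 534.1 -267.7   54. ] ((521.2427978515625, -243.5137939453125), 60.458980560302734)
side 80 923 [286.8 233.2] [ 523.6 -237.5   89.9] ((526.8963623046875, -225.38037109375), 65.4620361328125)
```

View pics/w3.png

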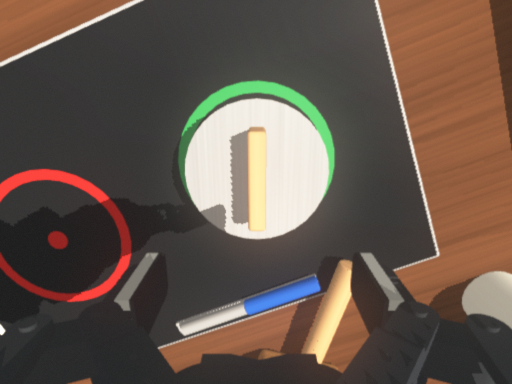

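The wrist view shows the pot at (258,168) nearly concentric with the green ring. The measurements put it 1–2 mm off. The depth readings show three upper blanks with tops at z≈89, so there are six in all. Next I'll look over the pan.

{"api": "carry_out", "payload": {
  "motion": [
    [0, -0.5, 0.1, 0],
    [0, -0.8, 0.2, 0],
    [0, -0.8, 0.2, 0],
    [0, -0.8, 0.2, 0],
    [0, -0.8, 0.2, 0],
    [0, -0.8, 0.2, 0],
    [0, -0.8, 0.2, 0],
    [0, -0.8, 0, 0],
    [0, -0.8, 0, 0],
    [0, -0.8, 0, 0]
  ]
}}

```text
time: 9.9
tcp_pos: [502.1, -16.1, 279.7]
tool_rot: [0.132, 0.695, -0.132, 0.694]
wrist_force: [-0.5, 0.7, 0.4]
width: 0.999
```

{"api": "carry_out", "payload": {
  "motion": [
    [0, -0.8, 0, 0.5],
    [0, -0.8, 0, 0.5],
    [0, -0.8, 0, 0.5],
    [0, -0.8, 0, 0.5],
    [0, -0.8, 0, 0.5],
    [0, -0.8, 0, 0.2],
    [0, -0.8, 0, 0],
    [0, 0, 0, 0],
    [0, 0, 0, 0]
  ]
}}

```text
time: 11.02
tcp_pos: [502.3, -238.3, 279.8]
tool_rot: [-0.0, 0.707, 0.001, 0.707]
wrist_force: [-0.5, 0.7, 0.2]
width: 0.987
```

```bash
cat > look.py <<'E'
import sys
from h import *
tag=sys.argv[1]
st=status.read_state(); im,d=camera('wrist'); cv2.imwrite(f'pics/{tag}.png',im)
t=st['tcp_pos']; y=R.from_quat(st['tool_rot']).as_matrix()[:2,1]; print('tcp',t.round(1),'jaw yaw',np.degrees(np.arctan2(y[1],y[0])).round(1))
P=cloud('wrist',d,st); Z=P[...,2]
hsv=cv2.cvtColor(im,cv2.COLOR_BGR2HSV)
reg=(abs(P[...,0]-500)<150)&(abs(P[...,1]+244)<300)
for lo,hi in((46,62),(80,100),(66,74)):
    m=(reg&(Z>lo)&(Z<hi)).astype(np.uint8); b,l=blobs(m,150)
    for a,c,i in b:
        q=P[l==i]; rc=cv2.minAreaRect(q[:,:2].astype(np.float32)); print(lo,a,c,np.median(q,0).round(1),'rect',np.round(rc[0],1),np.round(rc[1],1),round(rc[2],1))
E
python3 look.py w4
```

```text
tcp [ 502.3 -238.3  279.8] jaw yaw 90.1
46 598 [273.8 142.5] [ 476.6 -218.5   51.3] rect [ 484.2 -220.6] [79.4 30.4] 53.5
46 309 [229.6 196.9] [ 544.2 -274.5   51.3] rect [ 547.8 -274.9] [18.3 39.3] 64.2
80 2403 [249.9 163.2] [ 495.8 -247.8   87.2] rect [ 496.9 -248.3] [58.4 58.7] 1.2
80 2260 [301.3 186.2] [ 521.4 -192.1   87.2] rect [ 522.7 -191.7] [58.6 58.1] 2.3
80 2084 [255.5 216.7] [ 557.3 -242.5   87.2] rect [ 559. -242.] [57.8 59.1] 89.0
66 1167 [118.7 151.2] [ 485.7 -392.    72.6] rect [ 489.6 -393.7] [14.3 99.7] 86.2
66 1074 [385.2 169.9] [506.4 -97.2  72.7] rect [510.  -95.6] [14.3 99.6] 85.7
```

View pics/w4.png

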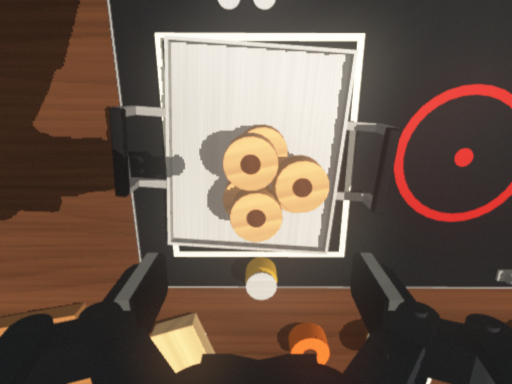

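The wrist view shows the upper blanks at (250,163), (301,186) and (256,217). Lower ones peek out at (268,133) and (228,197). The pan is about 4° clockwise, centred near (500,-245).

```bash
python3 -c "
from h import *
s=status.read_state();print(s['joint_positions'].round(3))"
```

```text
[-0.442  0.283  0.171  1.46   0.    -0.445]
```

{"api": "carry_out", "payload": {
  "motion": [
    [-0.06, -0.12, -0.4, 0.89],
    [-0.07, -0.12, -0.6, 0.89],
    [0, 0, -0.8, 0.89],
    [0, 0, -0.8, 0.89],
    [0, 0, -0.8, 0.89],
    [0, 0, -0.6, 0],
    [0, 0, -0.5, 0],
    [0, 0, 0, 0]
  ],
  "fingers": 85
}}

```text
time: 12.08
tcp_pos: [496.9, -246.5, 99.0]
tool_rot: [-0.217, 0.674, 0.218, 0.672]
wrist_force: [0.0, 0.6, 0.0]
width: 0.993
```

{"api": "carry_out", "payload": {
  "motion": [
    [0, -0.03, -0.4, 0],
    [0, 0, -0.4, 0],
    [0, 0, -0.25, 0],
    [0, 0, 0, 0]
  ]
}}

```text
time: 12.58
tcp_pos: [497.5, -248.8, 57.5]
tool_rot: [-0.217, 0.673, 0.217, 0.673]
wrist_force: [0.9, -0.1, -1.1]
width: 0.993
```

{"api": "carry_out", "payload": {
  "motion": [
    [0, 0, 0, 0],
    [0, 0, 0, 0],
    [0, 0, 0, 0],
    [0, 0, 0, 0],
    [0, 0, 0, 0]
  ],
  "fingers": 40,
  "grip_force": 30
}}

```text
time: 13.2
tcp_pos: [498.3, -249.2, 58.9]
tool_rot: [-0.217, 0.673, 0.217, 0.673]
wrist_force: [-1.6, 0.7, 5.6]
width: 0.693
```

{"api": "carry_out", "payload": {
  "motion": [
    [0, 0, 0.3, 0],
    [0, 0, 0.5, 0],
    [-0.3, -0.1, 0.2, 0],
    [-0.5, -0.2, 0, 0],
    [-0.5, -0.25, 0, 0],
    [-0.4, -0.2, 0, 0],
    [-0.28, -0.15, 0, 0],
    [0, 0, 0, 0]
  ]
}}

```text
time: 14.2
tcp_pos: [417.8, -285.6, 98.1]
tool_rot: [-0.216, 0.673, 0.216, 0.673]
wrist_force: [0.7, -0.1, -0.4]
width: 0.695
```

```bash
python3 - <<'E'
from h import *
print(status.read_state()['width'],status.read_state()['tcp_pos'])
im,d=camera('scene'); cv2.imwrite('pics/s5.png',cv2.resize(im[90:280,50:260],None,fx=3,fy=3))
E
```

```text
0.6947285479707515 [ 417.82735885 -285.59596112   98.06905357]
```

View pics/s5.png

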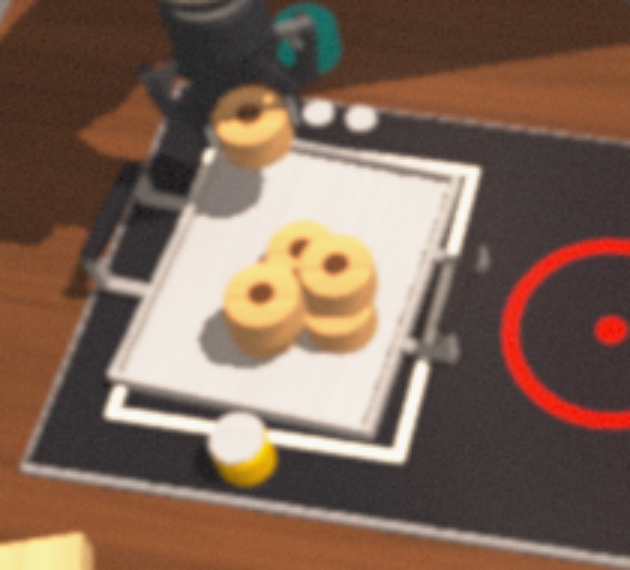

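The blank is held at (250,125) in this crop and the rest of the heap is undisturbed. Lowering it.

{"api": "carry_out", "payload": {
  "motion": [
    [0, 0, -0.5, 0],
    [0, 0, -0.5, 0],
    [0, 0, -0.5, 0],
    [0, 0, -0.25, 0],
    [0, 0, -0.12, 0],
    [0, 0, 0, 0],
    [0, 0, 0, 0]
  ]
}}

```text
time: 15.12
tcp_pos: [419.1, -285.3, 23.7]
tool_rot: [-0.217, 0.673, 0.217, 0.673]
wrist_force: [-1.2, -0.2, -0.4]
width: 0.693
```

{"api": "carry_out", "payload": {
  "motion": [
    [0, 0, 0, 0],
    [0, 0, 0, 0],
    [0, 0, 0, 0]
  ],
  "fingers": 73
}}

```text
time: 15.5
tcp_pos: [418.7, -285.1, 23.4]
tool_rot: [-0.217, 0.673, 0.217, 0.673]
wrist_force: [-0.5, -0.1, -0.2]
width: 0.853
```

{"api": "carry_out", "payload": {
  "motion": [
    [0, 0, 0.4, 0],
    [0, 0, 0.6, 0],
    [0.2, 0.1, 0.8, -0.8],
    [0.4, 0.2, 0.8, -0.9],
    [0.6, 0.3, 0.8, -0.9],
    [0.6, 0.3, 0.8, -0.9],
    [0.3, 0.3, 0.6, -0.9],
    [0, 0, 0, 0],
    [0, 0, 0, 0]
  ],
  "fingers": 85
}}

```text
time: 16.62
tcp_pos: [502.0, -237.0, 214.5]
tool_rot: [-0.004, 0.707, 0.004, 0.707]
wrist_force: [-0.2, -0.6, -2.2]
width: 0.994
```

```bash
python3 look.py w6
```

```text
tcp [ 502.  -237.   214.5] jaw yaw 90.7
46 3545 [207.   85.5] [ 418.5 -285.    51.1] rect [ 419.4 -285.2] [58.8 59.1] 58.2
46 2893 [262.  164.2] [ 490.5 -234.8   51.2] rect [ 499.2 -223.9] [86.3 58.9] 54.0
46 959 [236.4 208.4] [ 532.6 -263.    51.3] rect [ 537.5 -253.2] [36.3 70.8] 26.0
80 3292 [308.9 207. ] [ 520.9 -192.2   87.2] rect [ 522.9 -191.8] [58.9 59.1] 75.3
80 2996 [253.  242.6] [ 556.4 -242.    87.2] rect [ 558.6 -241.8] [58.2 59.8] 88.7
66 1807 [ 87.6 161.8] [ 484.7 -391.6   72.6] rect [ 489.5 -393.7] [ 14.6 100. ] 86.0
66 1631 [410.3 187.2] [505.1 -97.4  72.7] rect [509.7 -95.5] [14.7 99.4] 85.9
66 151 [252.6 212.9] [ 532.  -242.5   70.2] rect [ 537.4 -243.4] [16.3 53.1] 3.6
```

View pics/w6.png

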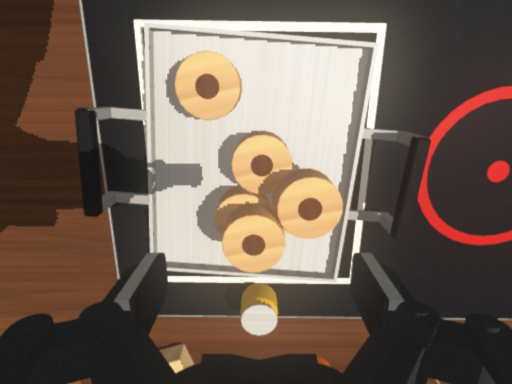

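The first blank is placed at (208,86). Lower blanks are now visible at (262,165) and (242,210). Next is the right upper one.

{"api": "carry_out", "payload": {
  "motion": [
    [0.26, 0.55, 0, -0.8],
    [0.26, 0.58, 0, -0.8],
    [0, 0, -0.7, -0.8],
    [0, 0, -0.8, -0.8],
    [0, 0, -0.8, 0],
    [0, 0, -0.6, 0],
    [0, 0, -0.6, 0],
    [0, 0, -0.44, 0],
    [0, 0, 0, 0]
  ]
}}

```text
time: 17.8
tcp_pos: [521.4, -191.7, 55.8]
tool_rot: [0.154, 0.692, -0.153, 0.689]
wrist_force: [-0.4, -0.2, 0.2]
width: 0.994
```

{"api": "carry_out", "payload": {
  "motion": [
    [0, 0, 0, 0],
    [0, 0, 0, 0],
    [0, 0, 0, 0],
    [0, 0, 0, 0],
    [0, 0, 0, 0]
  ],
  "fingers": 40
}}

```text
time: 18.42
tcp_pos: [523.8, -192.1, 58.5]
tool_rot: [0.153, 0.69, -0.154, 0.691]
wrist_force: [-1.6, -0.4, 6.1]
width: 0.693
```

{"api": "carry_out", "payload": {
  "motion": [
    [0, 0, 0.3, 0],
    [0, 0, 0.5, 0],
    [-0.3, 0, 0.2, 0.7],
    [-0.5, 0, 0, 0.8],
    [-0.6, 0, 0, 0.8],
    [-0.5, -0.03, 0, 0.8],
    [-0.4, 0, 0, 0.6],
    [-0.17, 0, 0, 0],
    [0, 0, 0, 0]
  ]
}}

```text
time: 19.55
tcp_pos: [424.9, -193.1, 98.2]
tool_rot: [-0.027, 0.706, 0.027, 0.707]
wrist_force: [0.1, -0.9, -0.7]
width: 0.694
```

{"api": "carry_out", "payload": {
  "motion": [
    [0, 0, -0.5, 0],
    [0, 0, -0.5, 0],
    [0, 0, -0.5, 0],
    [0, 0, -0.25, 0],
    [0, 0, -0.12, 0],
    [0, 0, 0, 0],
    [0, 0, 0, 0]
  ]
}}

```text
time: 20.42
tcp_pos: [425.1, -193.2, 23.3]
tool_rot: [-0.028, 0.706, 0.028, 0.707]
wrist_force: [-0.2, -0.5, -0.7]
width: 0.694
```

{"api": "carry_out", "payload": {
  "motion": [
    [0, 0, 0, 0],
    [0, 0, 0, 0],
    [0, 0, 0, 0]
  ],
  "fingers": 73
}}

```text
time: 20.8
tcp_pos: [424.8, -193.1, 23.0]
tool_rot: [-0.028, 0.706, 0.028, 0.707]
wrist_force: [-0.0, 1.1, 1.0]
width: 0.855
```

{"api": "carry_out", "payload": {
  "motion": [
    [0, 0, 0.4, 0],
    [0, 0, 0.6, 0],
    [0.2, -0.1, 0.8, -0.5],
    [0.4, -0.2, 0.8, 0],
    [0.5, -0.3, 0.8, 0],
    [0.5, -0.3, 0.8, 0],
    [0.3, -0.2, 0.6, 0],
    [0, 0, 0, 0],
    [0, 0, 0, 0]
  ],
  "fingers": 85
}}

```text
time: 21.92
tcp_pos: [499.9, -236.6, 214.0]
tool_rot: [-0.003, 0.708, 0.004, 0.707]
wrist_force: [0.0, 0.6, 0.2]
width: 0.995
```

```bash
python3 look.py w7
```

```text
tcp [ 499.9 -236.6  214. ] jaw yaw 90.5
46 3530 [206.4  88.1] [ 418.4 -284.9   51.2] rect [ 419.2 -285.1] [59.  58.9] 38.0
46 3460 [306.4  94.7] [ 423.3 -194.2   51.2] rect [ 424.1 -194.2] [58.7 58.8] 51.2
46 2845 [260.7 166.4] [ 490.1 -235.    51.2] rect [ 491.3 -235. ] [58.9 58.8] 27.3
46 3391 [283.6 210.2] [ 533.9 -201.4   51.2] rect [ 538.3 -223.6] [ 59.1 119.6] 2.4
80 2984 [252.8 244.8] [ 556.5 -241.7   87.1] rect [ 558.5 -241.8] [59.  58.7] 42.6
66 1809 [ 87.2 164.7] [ 484.7 -391.5   72.6] rect [ 489.3 -393.9] [14.8 99.8] 85.9
66 1617 [409.6 189.7] [506.2 -97.5  72.7] rect [509.5 -95.7] [14.7 99.1] 86.0
66 154 [253.5 215.5] [ 532.4 -241.6   70.2] rect [ 538.4 -241.8] [54.8 18.4] 89.2
```

View pics/w7.png

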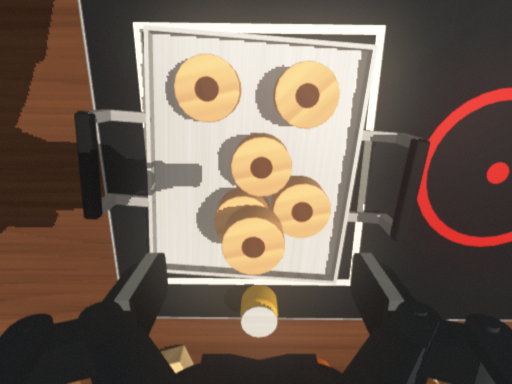

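Two blanks are now placed, at (206,88) and (306,95). The lower ones are at (261,167), (302,211) and about (242,215). The last upper blank, at (253,246), goes to the free spot on the left side.

{"api": "carry_out", "payload": {
  "motion": [
    [0.5, -0.05, 0, 0.85],
    [0.5, -0.05, 0, 0.85],
    [0.46, -0.03, -0.6, 0.85],
    [0, 0, -0.8, 0.85],
    [0, 0, -0.8, 0.85],
    [0, 0, -0.6, 0.8],
    [0, 0, -0.6, 0],
    [0, 0, -0.4, 0],
    [0, 0, 0, 0]
  ]
}}

```text
time: 23.1
tcp_pos: [557.8, -241.6, 61.5]
tool_rot: [-0.247, 0.663, 0.248, 0.662]
wrist_force: [0.0, 0.4, -0.0]
width: 0.995
```

{"api": "carry_out", "payload": {
  "motion": [
    [0, 0, 0, 0],
    [0, 0, 0, 0],
    [0, 0, 0, 0],
    [0, 0, 0, 0],
    [0, 0, 0, 0]
  ],
  "fingers": 40
}}

```text
time: 23.72
tcp_pos: [559.7, -242.5, 64.1]
tool_rot: [-0.248, 0.662, 0.247, 0.663]
wrist_force: [-1.4, 0.4, 6.4]
width: 0.692
```

{"api": "carry_out", "payload": {
  "motion": [
    [0, 0, 0.3, 0],
    [0, 0, 0.5, 0],
    [-0.3, -0.3, 0.2, 0],
    [-0.4, -0.4, 0, 0],
    [-0.4, -0.4, 0, 0],
    [-0.4, -0.3, 0, 0],
    [-0.19, -0.09, 0, 0],
    [0, 0, 0, 0],
    [0, 0, 0, 0]
  ]
}}

```text
time: 24.85
tcp_pos: [491.8, -301.6, 102.9]
tool_rot: [-0.247, 0.662, 0.247, 0.663]
wrist_force: [0.3, 0.3, -1.1]
width: 0.691
```

{"api": "carry_out", "payload": {
  "motion": [
    [0, 0, -0.5, 0],
    [0, 0, -0.5, 0],
    [0, 0, -0.5, 0],
    [0, 0, -0.25, 0],
    [0, 0, -0.12, 0],
    [0, 0, 0, 0],
    [0, 0, 0, 0]
  ]
}}

```text
time: 25.72
tcp_pos: [491.9, -302.0, 28.6]
tool_rot: [-0.248, 0.662, 0.247, 0.663]
wrist_force: [-0.3, 1.6, -0.8]
width: 0.691
```

```bash
python3 - <<'E'
from h import *
im,d=camera('scene'); cv2.imwrite('pics/s8.png',cv2.resize(im[90:280,50:260],None,fx=3,fy=3))
E
```

```text
(no output)
```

View pics/s8.png

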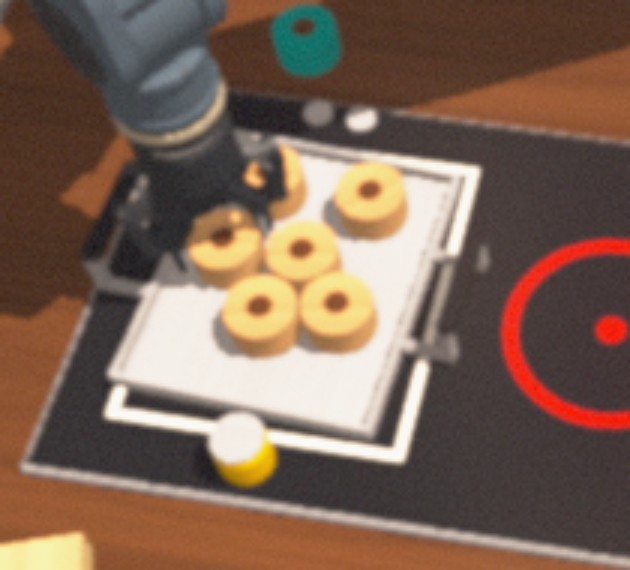

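The blank is down at (225,248), and all six lie in one layer. Release and look.

{"api": "carry_out", "payload": {
  "motion": [
    [0, 0, 0, 0],
    [0, 0, 0, 0],
    [0, 0, 0, 0]
  ],
  "fingers": 68
}}

```text
time: 26.15
tcp_pos: [491.5, -301.9, 28.2]
tool_rot: [-0.247, 0.662, 0.247, 0.663]
wrist_force: [-0.6, -0.2, 0.8]
width: 0.798
```

{"api": "carry_out", "payload": {
  "motion": [
    [0, 0, 0.4, 0],
    [0, 0, 0.6, 0],
    [0.1, 0.3, 0.8, -0.8],
    [0.1, 0.4, 0.8, -0.9],
    [0.1, 0.4, 0.8, -0.9],
    [0, 0.4, 0.8, -0.9],
    [0, 0.1, 0.4, -0.9],
    [0, 0, 0, -0.7],
    [0, 0, 0, 0]
  ],
  "fingers": 85
}}

```text
time: 27.28
tcp_pos: [503.5, -237.8, 213.3]
tool_rot: [-0.001, 0.707, 0.001, 0.708]
wrist_force: [0.2, -0.5, 0.3]
width: 0.994
```

```bash
python3 look.py w9
```

```text
tcp [ 503.5 -237.8  213.3] jaw yaw 90.2
46 3582 [207.   83.7] [ 418.6 -284.9   51.1] rect [ 419.4 -285.1] [59.  58.7] 5.6
46 3530 [307.8  89.8] [ 423.4 -194.2   51.2] rect [ 424.4 -194.2] [58.9 59. ] 1.2
46 2909 [193.3 162.5] [ 490.2 -301.4   51.1] rect [ 491.4 -301.8] [58.4 59.2] 0.4
46 2883 [262.1 162.5] [ 490.  -235.    51.2] rect [ 491.2 -235. ] [58.6 58.5] 89.3
46 2571 [302.9 206.6] [ 535.6 -193.4   51.2] rect [ 536.8 -193.1] [58.6 58.9] 59.5
46 2232 [248.8 256.8] [ 592.4 -248.3   51.1] rect [ 594.3 -248.7] [59.5 58.7] 0.6
66 1840 [ 87.8 161.7] [ 485.5 -391.6   72.5] rect [ 489.  -393.8] [14.8 99.1] 85.8
66 1665 [412.3 184.6] [505.4 -97.4  72.7] rect [509.6 -95.8] [15.  99.3] 85.5
```

View pics/w9.png

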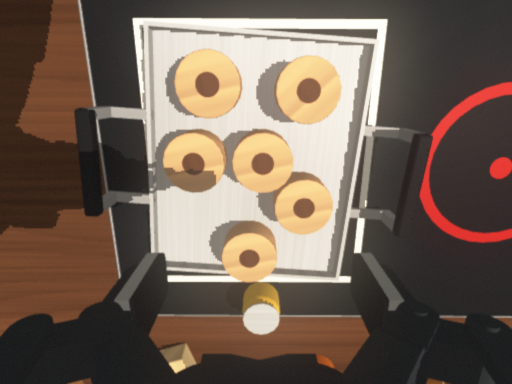

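A knock has shifted one lower blank to (249,257), world (594,-249), still flat. I'll move it first, to pan (78,-46).

{"api": "carry_out", "payload": {
  "motion": [
    [0.5, -0.07, 0, 0],
    [0.6, -0.1, 0, 0],
    [0.6, -0.1, -0.5, 0],
    [0.57, 0, -0.7, 0],
    [0, 0, -0.8, 0],
    [0, 0, -0.8, 0],
    [0, 0, -0.8, 0],
    [0, 0, -0.7, 0],
    [0, 0, -0.43, 0],
    [0, 0, 0, 0]
  ]
}}

```text
time: 28.58
tcp_pos: [593.5, -248.4, 21.8]
tool_rot: [-0.001, 0.708, 0.001, 0.706]
wrist_force: [-0.8, -0.0, 0.7]
width: 0.997
```

{"api": "carry_out", "payload": {
  "motion": [
    [0, 0, 0, 0],
    [0, 0, 0, 0],
    [0, 0, 0, 0],
    [0, 0, 0, 0],
    [0, 0, 0, 0]
  ],
  "fingers": 40
}}

```text
time: 29.2
tcp_pos: [595.1, -249.0, 24.5]
tool_rot: [-0.001, 0.706, 0.001, 0.708]
wrist_force: [-0.7, -0.0, 6.9]
width: 0.691
```

{"api": "carry_out", "payload": {
  "motion": [
    [0, 0, 0.2, 0],
    [0, 0, 0.2, 0],
    [-0.15, -0.3, 0, 0],
    [-0.2, -0.4, 0, 0],
    [-0.17, -0.4, 0, 0],
    [0, -0.08, 0, 0],
    [0, 0, -0.2, 0],
    [0, 0, -0.2, 0],
    [0, 0, 0, 0],
    [0, 0, 0, 0]
  ]
}}

```text
time: 30.45
tcp_pos: [573.9, -295.7, 22.9]
tool_rot: [-0.001, 0.707, 0.001, 0.707]
wrist_force: [-0.4, -0.6, 3.9]
width: 0.689
```

{"api": "carry_out", "payload": {
  "motion": [
    [0, 0, 0, 0],
    [0, 0, 0, 0],
    [0, 0, 0, 0]
  ],
  "fingers": 68
}}

```text
time: 30.82
tcp_pos: [573.3, -295.6, 22.5]
tool_rot: [-0.001, 0.707, 0.001, 0.707]
wrist_force: [0.0, 0.1, 0.4]
width: 0.801
```

{"api": "carry_out", "payload": {
  "motion": [
    [0, 0, 0.4, 0],
    [0, 0, 0.6, 0],
    [-0.1, 0.3, 0.7, 0.7],
    [-0.2, 0.6, 0, 0.9],
    [-0.3, 0.7, 0, 0.9],
    [-0.2, 0.6, 0, 0.9],
    [-0.11, 0.36, 0, 0.9],
    [0, 0, 0, 0.1],
    [0, 0, 0, 0]
  ],
  "fingers": 85
}}

```text
time: 31.95
tcp_pos: [537.7, -194.0, 91.6]
tool_rot: [-0.214, 0.674, 0.213, 0.674]
wrist_force: [0.1, -0.3, -0.3]
width: 0.993
```

```bash
python3 look.py w10
```

```text
tcp [ 537.7 -194.    91.6] jaw yaw 125.2
46 10292 [142.1  50.5] [ 491.7 -300.6   51.1] rect [ 494.3 -299.9] [52.7 59.4] 35.4
46 388 [246.9   3.3] [ 442.3 -268.6   50.4] rect [ 442. -269.] [ 4.4 29.8] 34.7
46 10629 [381.9  61.4] [ 423.4 -195.2   51.2] rect [ 424.2 -193.9] [58.9 59.3] 69.5
46 8879 [246.8 121.7] [ 490.1 -235.7   51.1] rect [ 491.4 -234.8] [59.1 59.2] 20.1
46 7894 [ 84.7 175.4] [ 570.4 -296.    51.1] rect [ 572.7 -295.8] [59.2 59.4] 38.5
46 6739 [260.7 222.6] [ 535.2 -194.2   51.2] rect [ 537. -193.] [59. 59.] 3.6
46 307 [458.2 222.7] [465.1 -96.9  53.4] rect [469.1 -94.3] [ 9.6 18.5] 88.1
46 182 [354.1 317.7] [ 554.7 -103.1   53.1] rect [ 554.9 -103.4] [3.  9.9] 86.2
66 2604 [450.8 263.9] [486.2 -97.3  72.6] rect [487.9 -94.2] [15.1 55.8] 86.0
66 171 [361.6 334.7] [ 553.9 -104.4   70.8] rect [ 554.1 -103.6] [11.   5.2] 10.0
```

View pics/w10.png

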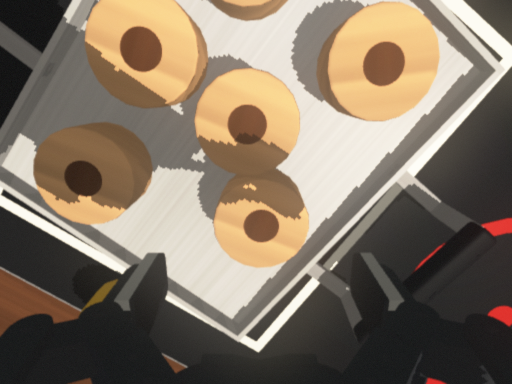

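The close view shows the target blank at (261,222), centred between the jaws, and the moved one at (85,176). Grasping.

{"api": "carry_out", "payload": {
  "motion": [
    [0, 0.02, -0.5, 0],
    [0, 0, -0.6, 0],
    [0, 0, -0.4, 0],
    [0, 0, -0.22, 0],
    [0, 0, 0, 0]
  ]
}}

```text
time: 32.62
tcp_pos: [536.9, -192.7, 21.7]
tool_rot: [-0.214, 0.674, 0.215, 0.674]
wrist_force: [0.9, -0.1, -0.5]
width: 0.991
```

{"api": "carry_out", "payload": {
  "motion": [
    [0, 0, 0, 0],
    [0, 0, 0, 0],
    [0, 0, 0, 0],
    [0, 0, 0, 0],
    [0, 0, 0, 0]
  ],
  "fingers": 40
}}

```text
time: 33.25
tcp_pos: [537.6, -192.8, 23.0]
tool_rot: [-0.215, 0.673, 0.214, 0.674]
wrist_force: [-0.3, -0.2, 6.5]
width: 0.688
```

{"api": "carry_out", "payload": {
  "motion": [
    [0, 0, 0.2, 0],
    [0, 0, 0.2, 0],
    [0.2, 0, 0, 0],
    [0.4, -0.1, 0, 0],
    [0.3, -0.1, 0, 0],
    [0.2, -0.08, 0, 0],
    [0, 0, -0.2, 0],
    [0, 0, -0.18, 0],
    [0, 0, 0, 0],
    [0, 0, 0, 0]
  ]
}}

```text
time: 34.5
tcp_pos: [580.4, -203.6, 22.5]
tool_rot: [-0.214, 0.674, 0.215, 0.674]
wrist_force: [0.2, -0.7, -0.3]
width: 0.694
```

{"api": "carry_out", "payload": {
  "motion": [
    [0, 0, 0, 0],
    [0, 0, 0, 0],
    [0, 0, 0, 0]
  ],
  "fingers": 68
}}

```text
time: 34.88
tcp_pos: [581.1, -203.8, 22.9]
tool_rot: [-0.215, 0.674, 0.215, 0.674]
wrist_force: [0.1, 0.3, 0.6]
width: 0.794
```

{"api": "carry_out", "payload": {
  "motion": [
    [0, 0, 0.4, 0],
    [0, 0, 0.6, 0],
    [-0.3, -0.1, 0.7, 0.9],
    [-0.5, -0.2, 0, 0.9],
    [-0.5, -0.2, 0, 0.9],
    [-0.5, -0.2, 0, 0.9],
    [-0.4, -0.1, 0, 0.9],
    [-0.03, 0, 0, 0.9],
    [0, 0, 0, 0.9],
    [0, 0, 0, 0.9]
  ],
  "fingers": 85
}}

```text
time: 36.12
tcp_pos: [492.1, -236.1, 92.2]
tool_rot: [0.514, -0.486, -0.513, -0.486]
wrist_force: [0.3, -0.4, -0.2]
width: 0.997
```

```bash
python3 look.py w11
```

```text
tcp [ 492.1 -236.1   92.2] jaw yaw -176.8
46 9037 [265.1 113.1] [ 491.7 -303.4   51.1] rect [ 491.4 -301.7] [58.7 59.6] 0.4
46 9135 [120.7 115.7] [ 571.8 -297.6   51.1] rect [ 572.4 -296.1] [59.4 58.8] 1.5
46 8325 [387.8 149.9] [ 420.  -286.8   51.1] rect [ 419.3 -285.2] [59.2 58.3] 3.0
46 6695 [258.8 223.5] [ 491.4 -237.    51.2] rect [ 491.5 -235. ] [59.1 58.8] 56.9
46 156 [  4.9 211.2] [ 649.3 -235.2   47.8] rect [ 648.6 -235.5] [ 2.8 18.3] 0.2
46 4296 [112.4 251.8] [ 585.3 -213.6   51.1] rect [ 582.5 -209.5] [59.8 47.3] 27.1
46 3085 [341.9 283.9] [ 435.9 -197.2   51.1] rect [ 428.2 -196.1] [59.7 50.3] 62.1
```

View pics/w11.png

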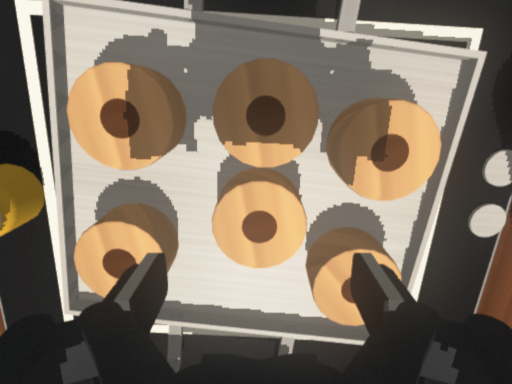

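Five blanks are in their slots. The last lower one, at (259,224), is centred under the jaws. I'll narrow the opening slightly and descend.

{"api": "carry_out", "payload": {
  "motion": [
    [0, 0.02, -0.3, 0],
    [0, 0, -0.4, 0],
    [0, 0, -0.4, 0],
    [0, 0, -0.4, 0],
    [0, 0, -0.24, 0],
    [0, 0, 0, 0]
  ],
  "fingers": 76
}}

```text
time: 36.92
tcp_pos: [491.4, -234.8, 20.6]
tool_rot: [-0.512, 0.487, 0.513, 0.487]
wrist_force: [0.3, -0.3, -0.8]
width: 0.884
```

{"api": "carry_out", "payload": {
  "motion": [
    [0, 0, 0, 0],
    [0, 0, 0, 0],
    [0, 0, 0, 0],
    [0, 0, 0, 0],
    [0, 0, 0, 0]
  ],
  "fingers": 40
}}

```text
time: 37.55
tcp_pos: [492.2, -235.2, 21.9]
tool_rot: [0.513, -0.487, -0.512, -0.487]
wrist_force: [-0.5, -0.0, 6.0]
width: 0.694
```

{"api": "carry_out", "payload": {
  "motion": [
    [0, 0, 0.4, 0],
    [0, 0, 0.6, 0],
    [0, 0, 0.4, 0],
    [0.1, 0.3, 0, -0.8],
    [0.1, 0.3, 0, -0.9],
    [0.07, 0.22, 0, -0.9],
    [0, 0, 0, -0.9],
    [0, 0, 0, -0.9],
    [0, 0, 0, -0.9],
    [0, 0, 0, -0.7]
  ]
}}

```text
time: 38.8
tcp_pos: [502.6, -202.1, 77.2]
tool_rot: [-0.269, 0.654, 0.269, 0.654]
wrist_force: [-0.4, 0.3, 0.3]
width: 0.689
```

{"api": "carry_out", "payload": {
  "motion": [
    [0, 0, -0.4, 0],
    [0, 0, -0.5, 0],
    [0, 0, -0.35, 0],
    [0, 0, -0.13, 0],
    [0, 0, 0, 0],
    [0, 0, 0, 0]
  ]
}}

```text
time: 39.55
tcp_pos: [503.0, -202.4, 22.4]
tool_rot: [-0.27, 0.653, 0.27, 0.654]
wrist_force: [-0.6, -0.2, -0.1]
width: 0.697
```

{"api": "carry_out", "payload": {
  "motion": [
    [0, 0, 0, 0],
    [0, 0, 0, 0],
    [0, 0, 0, 0]
  ],
  "fingers": 68
}}

```text
time: 39.92
tcp_pos: [502.7, -202.3, 22.1]
tool_rot: [-0.27, 0.653, 0.27, 0.653]
wrist_force: [0.1, -0.3, -0.0]
width: 0.795
```

{"api": "carry_out", "payload": {
  "motion": [
    [0, 0, 0.4, 0],
    [0, 0, 0.6, 0],
    [0, -0.1, 0.8, -0.8],
    [0, -0.3, 0.8, -0.8],
    [0, -0.3, 0.8, -0.8],
    [0, -0.2, 0.8, -0.8],
    [0, 0, 0.8, -0.8],
    [0, 0, 0.4, -0.8],
    [0, 0, 0, -0.8],
    [0, 0, 0, 0]
  ],
  "fingers": 85
}}

```text
time: 41.18
tcp_pos: [502.7, -238.2, 238.2]
tool_rot: [-0.001, 0.707, 0.001, 0.707]
wrist_force: [-0.6, 0.0, 0.3]
width: 0.998
```

```bash
python3 look.py w12
```

```text
tcp [ 502.7 -238.2  238.2] jaw yaw 90.2
46 3051 [211.3  85.6] [ 418.8 -285.    51.2] rect [ 419.2 -285.5] [58.5 58.9] 0.1
46 3001 [304.5  91.1] [ 423.2 -194.1   51.2] rect [ 423.9 -193.9] [58.2 58.2] 1.2
46 2510 [198.3 158.6] [ 490.8 -301.5   51.2] rect [ 491.6 -301.9] [58.4 59.3] 1.1
46 2429 [292.8 169.3] [ 501.5 -202.7   51.2] rect [ 502.8 -202.7] [58.7 58.8] 40.7
46 2071 [207.5 229.6] [ 571.3 -295.6   51.1] rect [ 572.5 -295.6] [58.9 59. ] 38.7
46 2038 [288.8 235.6] [ 578.2 -204.4   51.2] rect [ 579.8 -204.1] [58.9 58.6] 38.4
66 1532 [101.2 157.9] [ 485.9 -391.7   72.6] rect [ 489.2 -393.7] [14.5 99.2] 85.9
66 1398 [401.1 179.1] [505.8 -97.4  72.7] rect [510.1 -95.9] [ 14.7 100.1] 85.8
```

View pics/w12.png

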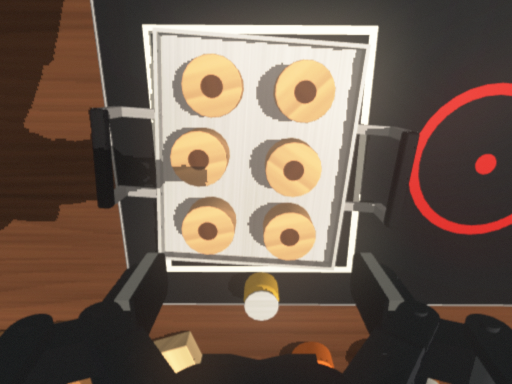

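All six blanks lie singly in two columns of three, at pixels (212,86), (304,91), (198,159), (293,169), (207,230) and (289,236). Their centres are at least 74 mm apart, and all tops are at z≈51. Now I'll take the pan's rear (-y) bar at (101,158) and slide.

{"api": "carry_out", "payload": {
  "motion": [
    [0, -0.5, 0, -0.5],
    [-0.1, -0.8, 0, 0],
    [-0.1, -0.8, 0, 0],
    [-0.1, -0.8, 0, 0],
    [-0.04, -0.6, 0, 0],
    [0, -0.39, -0.5, 0],
    [0, 0, -0.8, 0],
    [0, 0, -0.8, 0],
    [0, 0, 0, 0]
  ],
  "fingers": 40
}}

```text
time: 42.35
tcp_pos: [487.8, -392.8, 151.7]
tool_rot: [0.024, 0.708, -0.022, 0.705]
wrist_force: [-0.6, -0.1, 0.2]
width: 0.47
```

```bash
python3 look.py w13
```

```text
tcp [ 487.8 -392.8  151.7] jaw yaw 86.2
46 5528 [399.  95.] [ 417.9 -286.5   51.2] rect [ 419.1 -285.8] [59.  59.3] 73.2
46 1854 [498.4  98.9] [ 425.7 -213.3   51. ] rect [ 426.3 -213.8] [56.1 21.2] 7.6
46 4239 [371.9 191.1] [ 489.9 -303.1   51.2] rect [ 491.4 -302.6] [59.1 59. ] 37.1
46 3265 [486.9 197.9] [ 502.  -210.5   51.2] rect [ 503.8 -211.5] [59.6 42.7] 7.8
46 2560 [376.5 273.2] [ 564.8 -296.6   51.2] rect [ 567.5 -296.4] [50.1 56. ] 15.4
46 3309 [478.7 280. ] [ 577.5 -206.7   51.2] rect [ 579.9 -206.6] [60.4 56.6] 9.2
66 2273 [257.  201.2] [ 484.7 -394.1   72.8] rect [ 489.2 -394.1] [ 13.9 100. ] 85.6
```

View pics/w13.png

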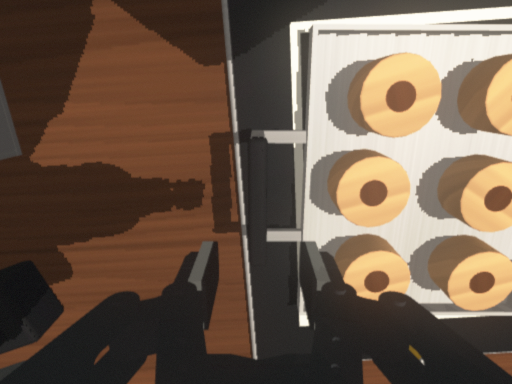

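The bar at (257,200) lines up between the jaws. Descending.

{"api": "carry_out", "payload": {
  "motion": [
    [0.03, -0.02, -0.6, 0],
    [0, 0, -0.7, 0],
    [0, 0, -0.6, 0],
    [0, 0, -0.4, 0],
    [0, 0, -0.3, 0],
    [0, 0, 0, 0]
  ],
  "fingers": 34
}}

```text
time: 43.15
tcp_pos: [490.2, -394.6, 49.9]
tool_rot: [0.024, 0.707, -0.024, 0.707]
wrist_force: [0.4, -1.2, 0.5]
width: 0.397
```

{"api": "carry_out", "payload": {
  "motion": [
    [0, 0, 0, 0],
    [0, 0, 0, 0],
    [0, 0, 0, 0],
    [0, 0, 0, 0],
    [0, 0, 0, 0],
    [0, 0, 0, 0]
  ],
  "fingers": 0,
  "grip_force": 70
}}

```text
time: 43.9
tcp_pos: [490.7, -394.9, 51.2]
tool_rot: [0.023, 0.706, -0.024, 0.707]
wrist_force: [-0.2, 2.3, 6.0]
width: 0.15
```

{"api": "carry_out", "payload": {
  "motion": [
    [0, 0.05, 0, 0],
    [0, 0.1, 0, 0.02],
    [0.01, 0.15, 0, 0.03],
    [0.01, 0.2, 0, 0.03],
    [0.02, 0.25, 0, 0.04],
    [0.02, 0.25, 0, 0.04],
    [0.02, 0.25, 0, 0.04],
    [0.02, 0.25, 0, 0.04],
    [0.02, 0.25, 0, 0.04],
    [0.02, 0.25, 0, 0.04]
  ]
}}

```text
time: 45.15
tcp_pos: [496.8, -316.5, 51.1]
tool_rot: [0.007, 0.706, -0.01, 0.708]
wrist_force: [-0.3, -7.4, 3.0]
width: 0.15
```

{"api": "carry_out", "payload": {
  "motion": [
    [0.02, 0.25, 0, 0.03],
    [0.02, 0.25, 0, 0.03],
    [0.02, 0.25, 0, 0.03],
    [0.01, 0.25, 0, 0.03],
    [0.01, 0.25, 0, 0.03],
    [0.01, 0.25, 0, 0.02],
    [0, 0.25, 0, 0],
    [0, 0.2, 0, 0],
    [0, 0.1, 0, 0],
    [0, 0.05, 0, 0]
  ]
}}

```text
time: 46.4
tcp_pos: [500.5, -232.4, 51.2]
tool_rot: [-0.002, 0.706, -0.001, 0.708]
wrist_force: [-0.2, -7.8, 2.0]
width: 0.15
```

```bash
cat > chk.py <<'E'
import sys
from h import *
im,d=camera('scene'); P=cloud('scene',d); Z=P[...,2]; cv2.imwrite(f'pics/{sys.argv[1]}.png',im)
print(status.read_state()['tcp_pos'].round(1), status.read_state()['width'])
reg=(P[...,0]>350)&(P[...,0]<640)&(P[...,1]>-420)&(P[...,1]<210)
m=(reg&(Z>46)&(Z<58)).astype(np.uint8); b,l=blobs(m,100)
for a,c,i in b:
    q=P[l==i]; rc=cv2.minAreaRect(q[:,:2].astype(np.float32)); print('b',a,c,np.round(rc[0],1),np.round(rc[1],1))
m=(reg&(Z>67)&(Z<77)).astype(np.uint8); b,l=blobs(m,60)
for a,c,i in b:
    q=P[l==i]; rc=cv2.minAreaRect(q[:,:2].astype(np.float32)); print('bar',a,c,np.round(rc[0],1),np.round(rc[1],1),round(rc[2],1))
E
python3 chk.py s14
```

```text
[ 500.6 -232.2   51.2] 0.14924634545784188
b 373 [197.7 156.4] [ 423.7 -128.3] [57.6 57.9]
b 384 [233.3 160.7] [421.2 -36.4] [57.6 58.3]
b 409 [186.4 179.9] [ 496.1 -140. ] [60.4 57. ]
b 418 [226.2 187. ] [500.5 -39.6] [59.  58.6]
b 458 [183.4 208.8] [ 576.8 -128.6] [58.9 59.2]
b 473 [221.4 214.6] [578.  -36.6] [58.9 58.9]
bar 109 [145.  179.1] [ 520.9 -235.2] [61.8 22.3] 19.7
bar 186 [270.  188.6] [501.   67.2] [13.9 99.5] 89.8
```

View pics/s14.png

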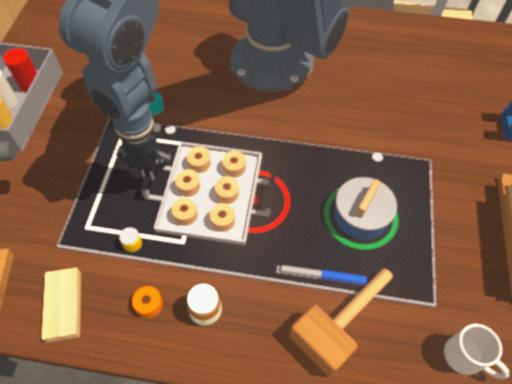

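The pan is straight, the blanks still have their gaps, and the front bar is at (270,189). Remaining: +111 mm in y and +2 mm in x.

{"api": "carry_out", "payload": {
  "motion": [
    [0, 0.1, 0, 0],
    [0.02, 0.2, 0, 0],
    [0.03, 0.25, 0, 0],
    [0, 0.3, 0, 0],
    [0, 0.3, 0, 0],
    [0, 0.3, 0, 0],
    [0, 0.3, 0, 0],
    [0, 0.3, 0, 0],
    [0, 0.3, 0, 0],
    [0, 0.2, 0, 0]
  ]
}}

```text
time: 47.7
tcp_pos: [502.6, -130.1, 51.1]
tool_rot: [-0.002, 0.706, -0.001, 0.708]
wrist_force: [0.6, -8.9, 5.2]
width: 0.145
```

{"api": "carry_out", "payload": {
  "motion": [
    [0, 0.12, 0, 0],
    [0, 0.08, 0, 0],
    [0, 0.02, 0, 0],
    [0, 0, 0, 0],
    [0, 0, 0, 0]
  ]
}}

```text
time: 48.32
tcp_pos: [502.6, -121.5, 51.1]
tool_rot: [-0.001, 0.706, -0.001, 0.708]
wrist_force: [0.3, -7.0, 5.0]
width: 0.148
```

```bash
python3 chk.py s15
```

```text
[ 502.6 -121.5   51.1] 0.15097397660322395
b 391 [240.5 162.8] [423.3 -18. ] [60.1 57.9]
b 397 [276.5 167.4] [423.9  73.5] [58.  60.6]
b 416 [230.6 186.6] [498.2 -29.5] [58.6 56.4]
b 432 [271.  193.9] [503.1  70.4] [58.8 57.8]
b 456 [229.1 216.2] [578.9 -18. ] [60.3 56.7]
b 472 [268.  222.1] [579.8  74.6] [59.2 56.1]
bar 138 [190.9 184.7] [ 519.8 -125.1] [37.1 60.6] 71.1
bar 201 [316.1 196.5] [502.4 177.9] [98.4 14.1] 0.0
```

View pics/s15.png

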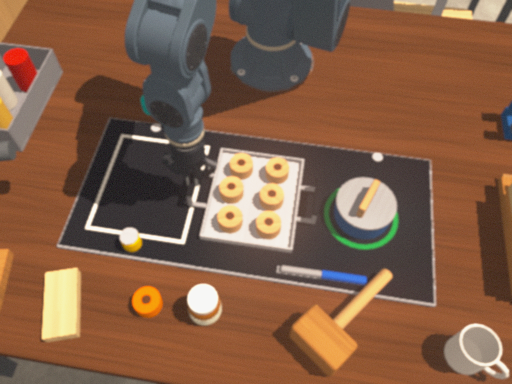

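The pan's front bar is at (316,196), which puts the pan's centre on the red ring. Release and rise.

{"api": "carry_out", "payload": {
  "motion": [
    [0, 0, 0, 0],
    [0, 0, 0, 0],
    [0, 0, 0, 0],
    [0, 0, 0, 0],
    [0, 0, 0, 0]
  ],
  "fingers": 40
}}

```text
time: 49.0
tcp_pos: [501.4, -119.8, 50.0]
tool_rot: [-0.0, 0.707, 0.0, 0.707]
wrist_force: [0.3, 0.4, 0.2]
width: 0.468
```

{"api": "carry_out", "payload": {
  "motion": [
    [0, 0, 0.2, 0],
    [0, 0, 0.4, 0],
    [0, 0, 0.6, 0],
    [0, 0, 0.8, 0],
    [0, 0, 0.8, 0],
    [0, 0, 0.8, 0],
    [0, 0, 0.8, 0],
    [-0.2, -0.5, 0.4, 0],
    [-0.2, -0.5, 0, 0],
    [0, 0, 0, 0]
  ]
}}

```text
time: 50.25
tcp_pos: [485.1, -160.6, 242.8]
tool_rot: [0.0, 0.707, -0.0, 0.707]
wrist_force: [-0.9, -0.3, -1.4]
width: 0.468
```

```bash
python3 chk.py s16; python3 - <<'E'
from h import *
im,d=camera('scene'); P=cloud('scene',d); Z=P[...,2]
m=(Z>107)&(Z<114)&(abs(P[...,0]-503)<90)&(abs(P[...,1]-293)<90); q=P[m]
print('fin',cv2.minAreaRect(q[:,:2].astype(np.float32)))
im,d=camera('side');cv2.imwrite('pics/sd16.png',im)
print(status.read_state()['time'])
E
```

```text
[ 485.3 -160.   242.5] 0.4669353775277866
b 390 [240.4 162.9] [425.8 -18.1] [58.7 59.2]
b 398 [276.7 167.4] [423.2  72.9] [59.4 58.3]
b 429 [230.6 186.8] [498.8 -29.4] [59.1 58.4]
b 437 [271. 194.] [502.1  70.6] [60.8 58.1]
b 466 [229.2 216.1] [579.1 -18. ] [59.3 56.7]
b 475 [267.9 222.1] [579.4  74.6] [59.1 56.2]
bar 194 [192.5 178.6] [ 502.7 -121.6] [99.3 14.8] 0.5
bar 203 [316.2 196.2] [503.  177.9] [13.9 98.1] 90.0
fin ((503.2842102050781, 292.8914489746094), (16.041065216064453, 91.16997528076172), 68.5341796875)
50.4
```

View pics/s16.png

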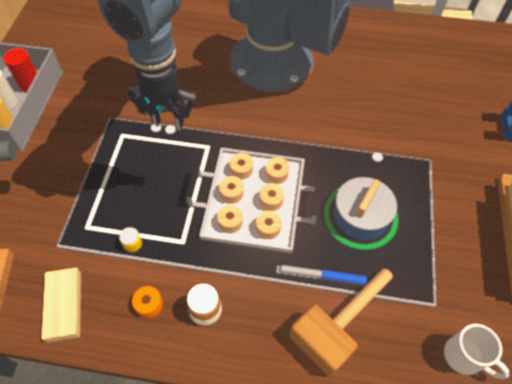

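View pics/sd16.png

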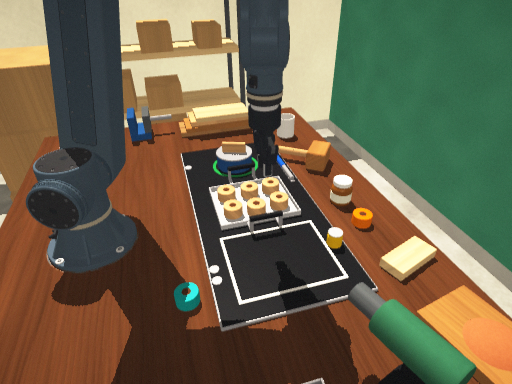

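Both views show the pan square on the red ring with six separate flat blanks, the pot on the green ring and the bystanders in place. Pan centre is (502.9, 28.2) against the ring at (503, 28), and the pot is within 1 mm. Handing in.

```bash
python3 -c "
from station import r
print(r.hand_in())"
```

```text
the job is handed in; nothing more can be done
None
```

The job is done and handed in at about 50 s of robot time; the hand-in gave no verdict.

- **Pot:** I gripped it by its fin and slid it onto the green ring. In the last check it was within about 1 mm of the ring's centre.
- **Blanks:** There were six, three on three. I spread them into two columns of three in the pan while it stood on its white outline. In the last pictures all lay flat with centres at least about 74 mm apart, which leaves gaps of about 14 mm or more.
- **Pan:** I slid it by its rear bar onto the red ring. Its centre measured within 1 mm of the ring's and it was square within 0.01 rad.
- **Knock:** Partway through, one lower blank turned up about 5 cm from where I had last placed it, probably the announced knock. It was still flat, and I set it in its slot. I saw no sign of the grip slackening.
- **Surroundings:** The oil tin, chisel and wax jar looked unmoved in the last pictures; I did not measure them. The gripper was clear of everything at hand-in, and no check failed or disagreed.

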